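# Set the stirrer under the bottle to its mark

## Task

Two like stirrers stand on the bench. On the one that carries the amber capped bottle, turn the speed knob clockwise until its nose points at the white wedge mark clipped beside its scale, then let go. Leave the other stirrer's knob as it is set, and leave the bottle standing where it is.

Things in the scene. Friction and masses are not known exactly. Their poses are not given: they have to be found in the camera images.
- speed_knob: Black knob to turn, 70 mm above the bench on the fixed stirrer's flat front deck. Origin: on its vertical axis at the deck. Own +x: where its nose (white line) points; z up. Skirt radius 28 mm, nose to 36 mm, both 12 mm high. Grip bar 50 mm along x, 14 mm thick along y, 12 to 46 mm above origin: pinch it across y at 34 mm. It stays where left (friction 0.03 N m). Plate behind is 15 mm above deck.
- mark_tip (a point): Inner point of the white wedge mark (16 mm wide, 3 mm thick) fixed on the deck by the speed knob's scale: 38 mm from the knob's axis, 3 mm above the deck, just past the reach of the nose. The wedge runs outwards from here to 57 mm from the axis. Own +x: outwards from the axis. At the start it lies 0.5 to 1.4 rad clockwise (seen from above) of the nose, so one grasp does it.
- sample_bottle: Amber capped bottle, 68 mm across, 110 mm tall, loose on the white plate (85 mm above the bench) of the stirrer to be set, about 140 mm behind the knob's axis. Origin: centre of its underside. Its top is about 195 mm above the bench.
- other_knob_nose (a point): Nose of the like knob on the other stirrer, which has only a flat glass dish on its plate: this point is 36 mm from that knob's axis, 7.5 mm above its deck. Not to be turned.

How it is judged:
At the end, for the whole second after the job is handed in: The nose of the speed knob points at the mark within 12 degrees (the mark's tip lies within 8 mm of the nose's centre line) and the knob is at rest; the bottle stands upright within 15 mm of where it was; the other stirrer's knob is as it was (nose within 6 mm) (y of mark_tip in the frame of speed_knob between -0.008 and 0.008 m and x of mark_tip in the frame of speed_knob above 0.03 m and angular speed of speed_knob below 0.05 rad/s and distance of sample_bottle from where it was at the start of the episode below 0.015 m and angle between sample_bottle's own z axis and vertical below 0.1 rad and distance of other_knob_nose from where it was at the start of the episode below 0.006 m); the robot touches nothing.
It fails at once if the other stirrer's knob is turned by more than 10 degrees (distance of other_knob_nose from where it was at the start of the episode above 0.0065 m).
It fails at once if the bottle is pushed more than 20 mm or tipped (distance of sample_bottle from where it was at the start of the episode above 0.02 m or angle between sample_bottle's own z axis and vertical above 0.3 rad).
It also fails if it takes over 32 s, if anything falls off the work surface, if the arm or the gripper's body presses on something with over 40 N, if the wrist force passes 120 N, or if a joint passes its speed limit or range.

## Robot

A 6-joint arm with a two-finger parallel gripper is mounted at the origin on the work surface. World frame = base frame: x ahead of the robot, y to its left, z up, the work surface at z = 0. Lengths are in m, angles in rad, forces in N, time in s.
With the tool pointing down it reaches from about 0.425 to 0.95 m from the base axis. Payload 3.5 kg.
Tool frame: the origin (TCP) lies at the very end of the fingers, on their centre line; the grasp point (between the pads) lies 19 mm behind it; y points along the fingers, z is the direction in which the jaws open and shut, and the axes are right-handed (so a half turn about y gives the same grasp; the last joint's range is limited). The gripper opens to 85 mm and grips with 20 to 120 N. Pads are 22 mm wide; open, the fingers measure 114 mm over their backs; the gripper's body (76 mm by 85 mm) begins 54 mm behind the grasp point. The pads swing forward as they close: fully open they stand 13 mm farther back than shut.
Start: joints at [-1.398, 0.286, 1.577, -0, 1.279, -0.15], TCP at [0.214, -0.64, 0.231] pointing down, gripper open.
Joint ranges: [-2.77, 2.77], [-0.9, 2.22], [0.21, 2.48], [-1.53, 4.67], [0.24, 2.81], [-2.84, 2.84]. Speed limits (rad/s): [2.79, 2.79, 3.14, 3.14, 3.14, 3.14].

## Interface

Orientations are given as a unit quaternion [x, y, z, w].
In Python, from plant import ctrl gives the robot as it stands. The module is installed in compiled form; this text tells all that it offers.
- The arm moves only by the tool jog_arm, never from a script. Its argument "deltas" is a list of rows, each a list of 3 entries, a list of its own where there are three numbers: the turn, a rotation vector about the tool's x, y, z in rad, then the shift along the tool's x, y, z in m, then the opening, from 0 (shut) to 1 (fully open). In form: [[[wx, wy, wz], [dx, dy, dz], gripper], ...]. A call has 1 to 10 rows; each row is the pose to reach, as a shift and turn from the pose measured when the call began, along the tool's axes at that moment; what a row does not reach only later rows make up. A row lasts 1/12 s, in which the tool goes at most 41.7 mm and 7.16 degrees, less where a joint would pass 70% of its speed; a pose out of reach is approached as far as the arm can. A call with a gripper value outside its range is refused whole. The fingers move at their own pace and stop on an object; "force" is the grip in N (left out, the last holds). Time passes only in rows, so rows that repeat a pose let the fingers close. It gives the time, the measured TCP pose, the force and the opening at its end, in the units of the state.
- ctrl.get_state(): the state, without advancing time (a new reading comes with each control period).
- ctrl.read_camera(name): name is "side" or "top"; returns a dict with "pixels" (400x640x3 uint8, blue, green, red), "range_z" (400x640 float32, m along the optical axis (not along the pixel's ray), 0 where there is no reading), "fx", "fy", "cx", "cy" (pixels), "T" (4x4, takes a point from camera to world coordinates). Camera axes: x right, y up, looking along -z (the intrinsics and any distortion apply to the point x, -y, -z); pixel columns grow to the right and rows downward; lengths in m; the calibration is good to about 2 mm. A picture is of the moment at which its call begins.
- ctrl.sign_off(): hands the job in, once; it reports no verdict.
The state is a dict: "time": time; "qpos": joint angles; "dq": joint speeds; "joint_efforts": joint torques, N m; "eef_pos": TCP position; "tcp_rot": TCP orientation; "contact_force": force on the tool from outside, world axes, zero at the start; "wrist_torque": the same for the moment, N m; "opening": opening from 0.0 (shut) to 1.0 (fully open).
Only numpy, scipy, OpenCV 4.12 (cv2) and the standard library are available. Lean on these libraries where they do the work, as an engineer would, in place of code of your own. Each camera call takes 0.05 s, during which the arm holds its last target.

## Working session

There is one attempt and no reset: what is moved stays moved. The work goes in short steps, Python scripts to look and compute and a tool call to move; the robot and the scene stay as the last step left them, time stands still between calls to the robot, and variables do not carry over. Pictures are saved under pics/ and viewed, and the job is handed in when it is done.

Besides the shell and the picture viewer there is one more tool, called as name([rows], argument=value, ...), one row to a line, values as JSON. jog_arm: Moves the arm, as the interface text tells. Its arguments: {"type":"object","properties":{"deltas":{"type":"array","items":{"type":"array"}},"force":{"type":"number"}},"required":["deltas"]}

```bash
mkdir -p pics; cat > h.py <<'E'
import numpy as np,cv2
from plant import ctrl
def grab(n,tag):
    d=ctrl.read_camera(n); cv2.imwrite(f'pics/{tag}.png',d['pixels']); np.savez(f'{tag}.npz',**d); return d
E
python3 - <<'E'
from h import *
for n in('side','top'):
    d=grab(n,n+'0'); print(n,{k:d[k] for k in d if k not in('pixels','range_z')})
print(ctrl.get_state())
E
```

```text
side {'fx': 376.232903273662, 'fy': 376.232903273662, 'cx': 315.33504341081516, 'cy': 207.64049261180492, 'T': array([[ 0.95442954,  0.19093322, -0.22936599,  0.38958533],
       [-0.29839977,  0.5985173 , -0.74346124, -0.58119861],
       [-0.00467194,  0.77802413,  0.62821702,  0.63184799],
       [ 0.        ,  0.        ,  0.        ,  1.        ]])}
top {'fx': 387.9477201407482, 'fy': 387.9477201407482, 'cx': 316.51548983377387, 'cy': 192.79821921827514, 'T': array([[ 5.32427527e-03,  9.92075783e-01, -1.25528055e-01,
         4.86235037e-01],
       [-9.99863129e-01,  3.31512368e-03, -1.62090666e-02,
        -6.03712417e-04],
       [-1.56644814e-02,  1.25597176e-01,  9.91957647e-01,
         7.84910435e-01],
       [ 0.00000000e+00,  0.00000000e+00,  0.00000000e+00,
         1.00000000e+00]])}
{'time': 0.1, 'qpos': array([-1.39798649e+00,  2.87125240e-01,  1.57801847e+00, -7.99882256e-06,
        1.27857350e+00, -1.49977976e-01]), 'dq': array([-0.00024462, -0.00161991, -0.00204741, -0.00131409,  0.00138059,
       -0.00079627]), 'joint_efforts': array([ 8.96290112e-04, -4.07296371e+01, -2.93699580e+01, -1.37022371e-04,
        3.43314285e-03, -1.11536945e-06]), 'eef_pos': array([ 0.21405696, -0.63954609,  0.23005994]), 'tcp_rot': array([-0.11363995,  0.69866794, -0.69716581,  0.11361739]), 'contact_force': array([ 0.36789848, -0.36862558,  0.34623243]), 'wrist_torque': array([-0.01059864,  0.01166204,  0.01640433]), 'opening': 1.0033221965259476}
```

View pics/side0.png

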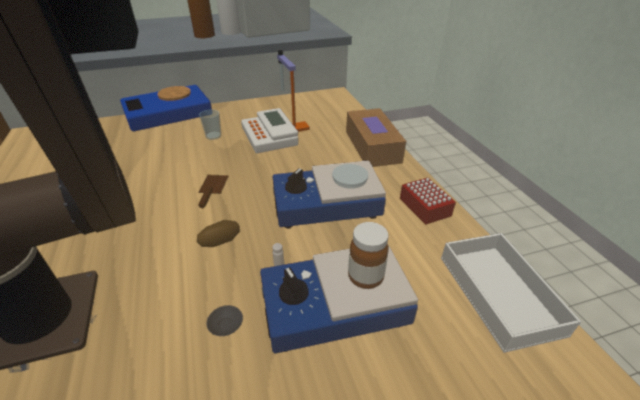

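View pics/top0.png

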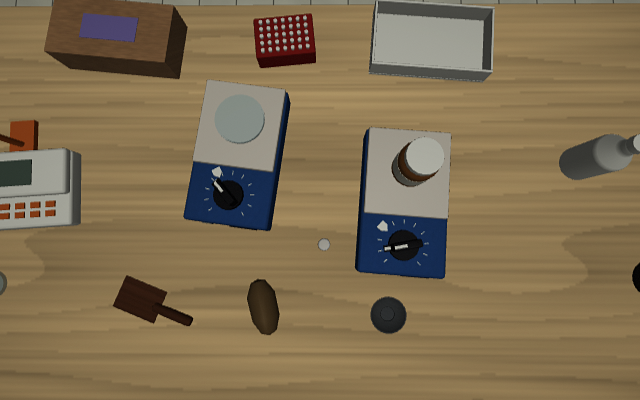

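The amber bottle stands on the stirrer at the right of the top view. Its knob is at about (404,245) px with the nose pointing left, and the white wedge is at about (382,226). In the side view that knob is at about (293,287). I'll zoom in next.

```bash
python3 - <<'E'
import cv2,numpy as np
a=cv2.imread('pics/top0.png')[205:285,350:456];b=cv2.imread('pics/side0.png')[245:325,255:361]
a=cv2.resize(a,None,fx=6,fy=6,interpolation=cv2.INTER_CUBIC)
b=cv2.resize(b,None,fx=6,fy=6,interpolation=cv2.INTER_CUBIC)
cv2.imwrite('pics/topz.png',a);cv2.imwrite('pics/sidez.png',b)
E
```

```text
(no output)
```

View pics/topz.png

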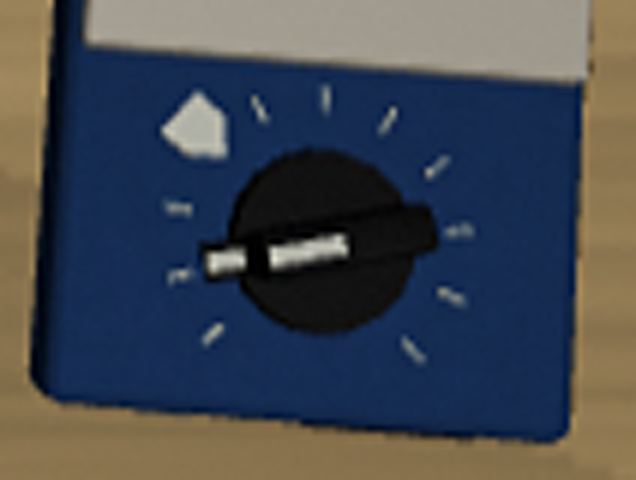

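View pics/sidez.png

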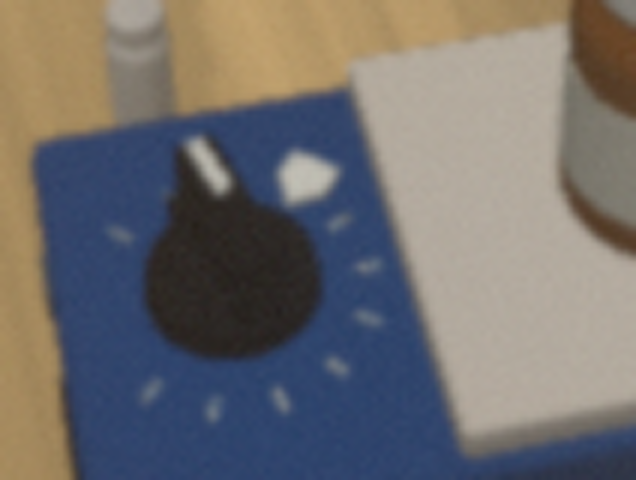

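```bash
cat >> h.py <<'E'
def ray(d,u,v):
    # undistorted pinhole
    p=np.array([(u-d['cx'])/d['fx'],-(v-d['cy'])/d['fy'],-1.]); T=d['T']
    return T[:3,3],T[:3,:3]@p
def plane(d,u,v,z):
    o,r=ray(d,u,v); return o+r*(z-o[2])/r[2]
def tri(d1,p1,d2,p2):
    o1,r1=ray(d1,*p1);o2,r2=ray(d2,*p2)
    A=np.c_[r1,-r2]; s=np.linalg.lstsq(A,o2-o1,rcond=None)[0]
    a=o1+s[0]*r1;b=o2+s[1]*r2; return (a+b)/2,np.linalg.norm(a-b)
def pt(d,u,v):
    o,r=ray(d,u,v); return o+r*float(d['range_z'][int(round(v)),int(round(u))])
def whites(d,box,thr=120):
    u0,v0,u1,v1=box; im=d['pixels'][v0:v1,u0:u1].astype(int)
    m=((im.min(2)>thr)).astype(np.uint8)
    n,l,s,c=cv2.connectedComponentsWithStats(m)
    return [(s[i,4],c[i]+[u0,v0],l==i) for i in range(1,n) if s[i,4]>=4]
E
python3 - <<'E'
from h import *
t=dict(np.load('top0.npz'));s=dict(np.load('side0.npz'))
# deck / plate heights
for d,ps in((t,[(375,262),(430,262),(404,270),(404,219),(404,216),(400,200),(404,244),(415,244),(382,226),(425,155)]),(s,[(272,320-10),(300,318),(290,290),(305,275),(350,300),(370,235)])):
    for p in ps: print(p,pt(d,*p).round(4))
for n,d,b in(('t',t,(370,212,440,275)),('s',s,(268,255,320,320))):
    for a,c,_ in whites(d,b,100): print(n,a,c.round(2))
E
```

```text
(375, 262) [ 0.4506 -0.0957  0.0691]
(430, 262) [ 0.4513 -0.1945  0.0712]
(404, 270) [ 0.4367 -0.1476  0.0703]
(404, 219) [ 0.5286 -0.1491  0.0734]
(404, 216) [ 0.5342 -0.1497  0.0708]
(400, 200) [ 0.562  -0.1398  0.087 ]
(404, 244) [ 0.4835 -0.1389  0.1174]
(415, 244) [ 0.4836 -0.158   0.1156]
(382, 226) [ 0.5156 -0.1088  0.0731]
(425, 155) [ 0.6203 -0.1583  0.195 ]
(272, 310) [ 0.4348 -0.1689  0.0692]
(300, 318) [ 0.478  -0.1998  0.0689]
(290, 290) [ 0.4742 -0.147   0.0839]
(305, 275) [ 0.513  -0.1105  0.0713]
(350, 300) [ 0.5699 -0.2017  0.0852]
(370, 235) [ 0.6156 -0.1622  0.1944]
t 230 [414.04 213.52]
t 74 [382.41 226.11]
t 4 [392.5 222.5]
t 4 [379.5 239. ]
t 39 [400.77 246.31]
t 17 [387.35 247.94]
t 4 [424.5 253.5]
t 4 [385.25 260.  ]
s 78 [276.58 259.45]
s 222 [308.94 260.38]
s 35 [289.17 271.89]
s 70 [305.37 274.07]
```

```bash
cat > m.py <<'E'
from h import *
def measure(t,s,tb=(370,212,440,275),sb=(268,255,330,325)):
    W=[w for w in whites(t,tb,100) if w[0]>60 and w[0]<150]; 
    S=[w for w in whites(s,sb,100) if 50<w[0]<150 and w[1][1]>265]
    mk=None
    if W and S: mk=tri(t,W[0][1],s,S[0][1]); print('mark tri',mk, 'planes',plane(t,*W[0][1],.073),plane(s,*S[0][1],.073))
    out=[]
    for n,d,b in(('t',t,tb),('s',s,sb)):
        u0,v0,u1,v1=b; P=[]
        for v in range(v0,v1):
            for u in range(u0,u1):
                if d['pixels'][v,u].max()<75 or d['pixels'][v,u].min()>100: P.append([u,v,*pt(d,u,v)])
        P=np.array(P); 
        top=P[(P[:,4]>.109)&(P[:,4]<.125)]; q=top[:,2:4]
        (c,sz,an)=cv2.minAreaRect((q*1000).astype(np.float32)); w,vv=np.linalg.eigh(np.cov(q.T)); ax=vv[:,1]
        print(n,'bar top n',len(q),'z',np.median(top[:,4]),'mean',q.mean(0),'rect',c,sz,'dir deg',np.degrees(np.arctan2(ax[1],ax[0])))
        # axis by skirt
        dark=np.array([p for p in P if p[4]<.1 and d['pixels'][int(p[1]),int(p[0])].max()<60])
        if len(dark)>10: print('  low dark n',len(dark),'z',np.percentile(dark[:,4],[10,50,90]),'circle',cv2.minEnclosingCircle((dark[:,2:4]*1000).astype(np.float32)))
    for a,c,_ in whites(t,tb,100): 
        if a>=10: print(' white',a,c.round(1),pt(t,*c).round(4))
    for a,c,_ in whites(s,sb,100): 
        if a>=10: print(' whiteS',a,c.round(1),pt(s,*c).round(4))
E
python3 - <<'E'
from m import *
measure(dict(np.load('top0.npz')),dict(np.load('side0.npz')))
E
```

```text
mark tri (array([ 0.51477203, -0.10950992,  0.07255299]), np.float64(0.0014030386403711419)) planes [ 0.51544421 -0.1095742   0.073     ] [ 0.51397339 -0.10980156  0.073     ]
t bar top n 238 z 0.11640478751527278 mean [ 0.48245938 -0.14548975] rect (482.4183044433594, -145.80123901367188) (13.984140396118164, 50.66065979003906) dir deg 100.47957351510557
  low dark n 573 z [0.07636841 0.08234341 0.08435566] circle ((460.61865234375, -134.32363891601562), 55.13698959350586)
s bar top n 178 z 0.11502261556890114 mean [ 0.48036324 -0.14957672] rect (480.4127197265625, -146.156005859375) (13.567805290222168, 49.395973205566406) dir deg 102.26391782353666
  low dark n 466 z [0.07751828 0.0815058  0.09248141] circle ((478.1764831542969, -142.22789001464844), 30.96625518798828)
 white 230 [414.  213.5] [ 0.5377 -0.1646  0.0862]
 white 74 [382.4 226.1] [ 0.5154 -0.1096  0.073 ]
 white 39 [400.8 246.3] [ 0.4795 -0.1333  0.1179]
 white 17 [387.4 247.9] [ 0.4762 -0.1161  0.0839]
 whiteS 78 [276.6 259.4] [ 0.4756 -0.0131  0.0284]
 whiteS 645 [319.6 271. ] [ 0.5397 -0.1195  0.0834]
 whiteS 35 [289.2 271.9] [ 0.4784 -0.1305  0.1139]
 whiteS 70 [305.4 274.1] [ 0.514  -0.1095  0.0727]
```

```bash
cat > p.py <<'E'
from h import *
from scipy.spatial.transform import Rotation as R
def rel(target,zdeg=None):
    s=ctrl.get_state(); r=R.from_quat(s['tcp_rot']); M=r.as_matrix()
    d=M.T@(np.array(target)-s['eef_pos']); print('t',s['time'],'pos',s['eef_pos'].round(4),'q',s['qpos'].round(3),'F',s['contact_force'].round(2),'op',round(s['opening'],3)); print('axes\n',M.round(3)); print('shift',d.round(4))
    if zdeg is not None:
        for a in(zdeg,zdeg+180):
            z=np.array([np.cos(np.radians(a)),np.sin(np.radians(a)),0]);y=np.array([0,0,-1.]);x=np.cross(y,z)
            w=(r.inv()*R.from_matrix(np.c_[x,y,z])).as_rotvec(); print(a,'rotvec',w.round(4))
E
python3 - <<'E'
from p import *
rel([.4815,-.146,.2],11)
E
```

```text
t 0.1 pos [ 0.2141 -0.6395  0.2301] q [-1.398  0.287  1.578 -0.     1.279 -0.15 ] F [ 0.37 -0.37  0.35] op 1.003
axes
 [[-0.948 -0.     0.317]
 [-0.317  0.002 -0.948]
 [-0.    -1.    -0.002]]
shift [-0.4102  0.031  -0.3832]
11 rotvec [ 0.0015 -1.44   -0.0018]
191 rotvec [1.8000e-03 1.7016e+00 1.6000e-03]
```

jog_arm([
  [[0,-0.1,0],[-0.029,0.001,-0.027],0.5],
  [[0,-0.2,0],[-0.058,0.002,-0.054],0.5],
  [[0,-0.3,0],[-0.087,0.003,-0.081],0.5],
  [[0,-0.4,0],[-0.116,0.004,-0.108],0.5],
  [[0,-0.5,0],[-0.145,0.005,-0.135],0.5],
  [[0,-0.6,0],[-0.174,0.006,-0.162],0.5],
  [[0,-0.7,0],[-0.203,0.007,-0.189],0.5],
  [[0,-0.8,0],[-0.232,0.008,-0.216],0.5],
  [[0,-0.9,0],[-0.261,0.009,-0.243],0.5],
  [[0,-1.0,0],[-0.29,0.01,-0.27],0.5],
], force=40)

```text
time: 0.93
eef_pos: [0.4037, -0.2894, 0.2203]
tcp_rot: [-0.435, 0.558, -0.556, 0.436]
contact_force: [0.3, -0.3, 0.3]
opening: 0.499
```

```bash
python3 -c "
from p import *
rel([.4815,-.146,.2],11)"
```

```text
t 0.9333 pos [ 0.4037 -0.2894  0.2203] q [-8.270e-01 -1.030e-01  2.016e+00  1.000e-03  1.231e+00 -5.840e-01] F [ 0.3  -0.33  0.26] op 0.499
axes
 [[-0.241 -0.001  0.971]
 [-0.971  0.002 -0.241]
 [-0.002 -1.    -0.001]]
shift [-0.1579  0.0206  0.041 ]
11 rotvec [ 0.0007 -0.4355 -0.0025]
191 rotvec [3.4000e-03 2.7061e+00 1.0000e-03]
```

jog_arm([
  [[0,-0.1,0],[-0.035,0.005,0.009],0.5],
  [[0,-0.2,0],[-0.07,0.01,0.018],0.5],
  [[0,-0.3,0],[-0.105,0.015,0.027],0.5],
  [[0,-0.4,0],[-0.14,0.018,0.036],0.5],
  [[0,-0.436,0],[-0.158,0.021,0.041],0.5],
  [[0,-0.436,0],[-0.158,0.021,0.041],0.5],
  [[0,-0.436,0],[-0.158,0.021,0.041],0.5],
])

```text
time: 1.52
eef_pos: [0.4814, -0.145, 0.199]
tcp_rot: [-0.546, 0.45, -0.448, 0.546]
contact_force: [-0.1, -1.0, -0.6]
opening: 0.506
```

```bash
python3 -c "
from p import *
a=grab('side','side1');b=grab('top','top1')
rel([.4815,-.146,.086],11)"
```

```text
t 1.6167 pos [ 0.4812 -0.1465  0.1995] q [-4.980e-01 -6.800e-02  2.022e+00  2.000e-03  1.189e+00 -6.900e-01] F [-1.59 -0.72 -0.06] op 0.499
axes
 [[ 0.19  -0.001  0.982]
 [-0.982  0.002  0.19 ]
 [-0.003 -1.    -0.001]]
shift [-1.000e-04  1.135e-01  4.000e-04]
11 rotvec [ 0.0007 -0.0004 -0.0025]
191 rotvec [3.9000e-03 3.1412e+00 1.1000e-03]
```

View pics/side1.png

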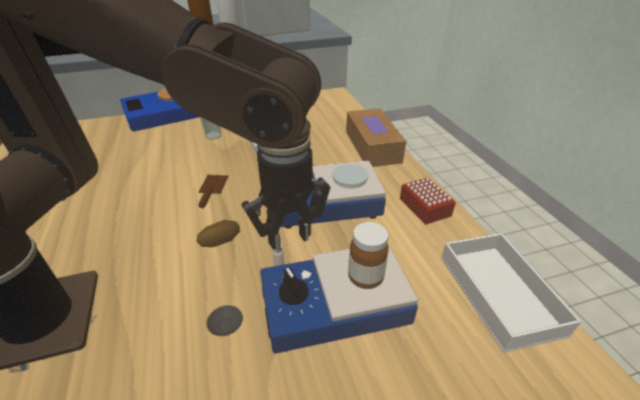

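View pics/top1.png

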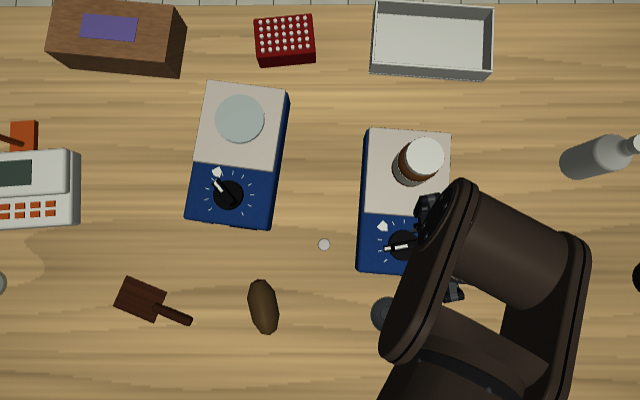

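The side view shows the gripper straight down with its tips around (290,240). The knob at (293,287) is clear below it. In the top view the jaws straddle the knob along world x and stay clear of the bottle. I'll check the finger position in the image before going down.

```bash
python3 - <<'E'
from p import *
def proj(d,p):
    T=d['T'];c=T[:3,:3].T@(np.array(p)-T[:3,3]); return d['cx']+d['fx']*c[0]/-c[2], d['cy']-d['fy']*c[1]/-c[2]
s=dict(np.load('side1.npz'))
for p in([.4812,-.1465,.1995],[.4812,-.1465,.085],[.4812+.03,-.1465+.006,.205],[.4812-.03,-.1465-.006,.205]): print(p,proj(s,p))
E
python3 -c "
import cv2
a=cv2.imread('pics/side1.png')[150:330,210:410];cv2.imwrite('pics/s1z.png',cv2.resize(a,None,fx=3,fy=3,interpolation=2))"
```

```text
[0.4812, -0.1465, 0.1995] (np.float64(290.74115153499616), np.float64(243.51027062662126))
[0.4812, -0.1465, 0.085] (np.float64(293.6060967093715), np.float64(288.4929179474347))
[0.5112, -0.14049999999999999, 0.205] (np.float64(307.2290288632169), np.float64(234.8537367765011))
[0.45120000000000005, -0.1525, 0.205] (np.float64(273.31602760935044), np.float64(247.54843917137234))
```

View pics/s1z.png

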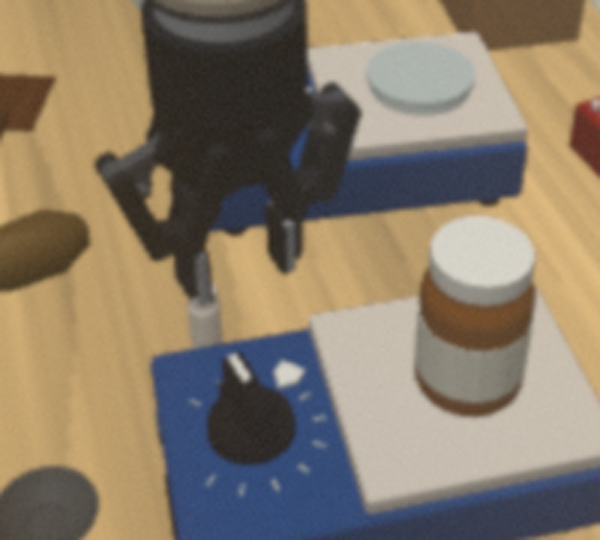

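jog_arm([
  [[0,0,0],[0,0.025,0],0.5],
  [[0,0,0],[0,0.05,0],0.5],
  [[0,0,0],[0,0.075,0],0.5],
  [[0,0,0],[0,0.09,0],0.5],
  [[0,0,0],[0,0.1,0],0.5],
  [[0,0,0],[0,0.107,0],0.5],
  [[0,0,0],[0,0.112,0],0.5],
  [[0,0,0],[0,0.112,0],0.5],
  [[0,0,0],[0,0.112,0],0.5],
])

```text
time: 2.37
eef_pos: [0.4816, -0.1468, 0.0882]
tcp_rot: [-0.545, 0.45, -0.45, 0.546]
contact_force: [0.5, 0.1, 0.3]
opening: 0.49
```

```bash
python3 -c "
from p import *
a=grab('side','side2');b=grab('top','top2')
rel([.4815,-.146,.087],11)
import cv2
cv2.imwrite('pics/s2z.png',cv2.resize(a['pixels'][200:330,210:410],None,fx=4,fy=4,interpolation=2))"
```

```text
t 2.4667 pos [ 0.4819 -0.1467  0.0886] q [-4.980e-01  8.000e-02  2.099e+00  2.000e-03  9.630e-01 -6.900e-01] F [0.92 0.34 0.5 ] op 0.5
axes
 [[ 0.19   0.001  0.982]
 [-0.982  0.001  0.19 ]
 [-0.001 -1.     0.001]]
shift [-0.0008  0.0016 -0.0002]
11 rotvec [-0.0011 -0.0005 -0.001 ]
191 rotvec [ 1.6000e-03  3.1411e+00 -1.7000e-03]
```

View pics/s2z.png

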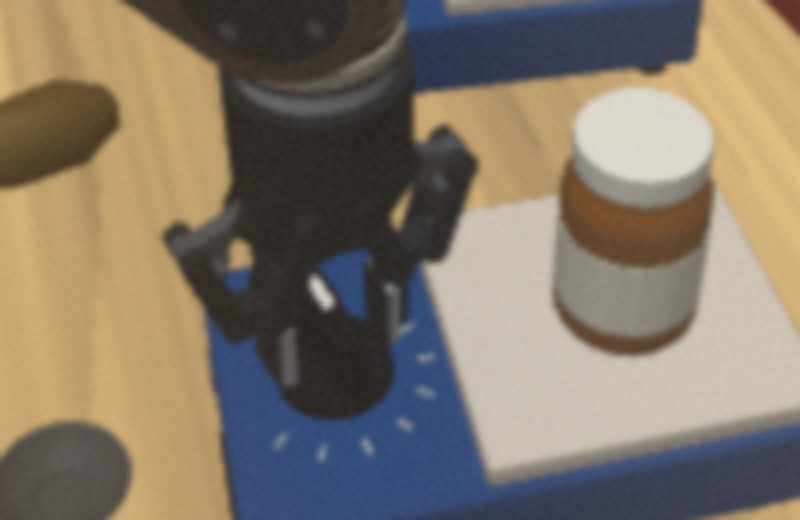

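The open fingers sit on either side of the grip bar, whose white line is at about (320,293) in the zoomed view. They are clear of the plate and the bottle, so I'll close.

jog_arm([
  [[0,0,0],[0,0.001,0],0.35],
  [[0,0,0],[0,0.001,0],0.2],
  [[0,0,0],[0,0.001,0],0.1],
  [[0,0,0],[0,0.001,0],0.05],
  [[0,0,0],[0,0.001,0],0.05],
  [[0,0,0],[0,0.001,0],0.05],
  [[0,0,0],[0,0.001,0],0.05],
], force=40)

```text
time: 3.05
eef_pos: [0.4822, -0.1469, 0.0884]
tcp_rot: [-0.545, 0.45, -0.45, 0.546]
contact_force: [-1.5, 0.3, 5.6]
opening: 0.155
```

```bash
python3 -c "
from p import *
rel([.4815,-.146,.087],11)
s=ctrl.get_state();print(s['wrist_torque'])"
```

```text
t 3.05 pos [ 0.4822 -0.1469  0.0884] q [-4.980e-01  8.000e-02  2.099e+00  1.000e-03  9.620e-01 -6.910e-01] F [-1.54  0.25  5.65] op 0.155
axes
 [[ 0.191  0.001  0.982]
 [-0.982  0.001  0.191]
 [-0.    -1.     0.001]]
shift [-0.001   0.0014 -0.0005]
11 rotvec [-0.0013 -0.0001 -0.0004]
191 rotvec [ 7.0000e-04  3.1415e+00 -2.0000e-03]
[ 0.01489189  0.46244172 -0.0078538 ]
```

jog_arm([
  [[0,0.08,0],[0,0,0],0.05],
  [[0,0.17,0],[0,0,0],0.05],
  [[0,0.26,0],[0,0,0],0.05],
  [[0,0.35,0],[0,0,0],0.05],
  [[0,0.44,0],[0,0,0],0.05],
  [[0,0.53,0],[0,0,0],0.05],
  [[0,0.62,0],[0,0,0],0.05],
  [[0,0.71,0],[0,0,0],0.05],
  [[0,0.8,0],[0,0,0],0.05],
  [[0,0.88,0],[0,0,0],0.05],
])

```text
time: 3.88
eef_pos: [0.4806, -0.1466, 0.0884]
tcp_rot: [-0.302, 0.641, -0.639, 0.3]
contact_force: [-6.9, 1.5, 7.3]
opening: 0.159
```

```bash
python3 -c "
from p import *
rel([.482,-.1465,.0885],-41.6)
s=ctrl.get_state();print(s['wrist_torque'])
a=grab('side','side3');cv2.imwrite('pics/s3z.png',cv2.resize(a['pixels'][200:330,210:410],None,fx=4,fy=4,interpolation=2))"
```

```text
t 3.8833 pos [ 0.4806 -0.1466  0.0884] q [-0.498  0.08   2.1   -0.     0.966  0.194] F [-6.89  1.53  7.34] op 0.159
axes
 [[-0.638 -0.004  0.77 ]
 [-0.77   0.002 -0.638]
 [ 0.001 -1.    -0.004]]
shift [-0.001  -0.0001  0.0011]
-41.6 rotvec [0.0041 0.0344 0.0011]
138.4 rotvec [ 1.7000e-03 -3.1071e+00 -6.3000e-03]
[0.16132446 1.07189073 0.04241404]
```

View pics/s3z.png

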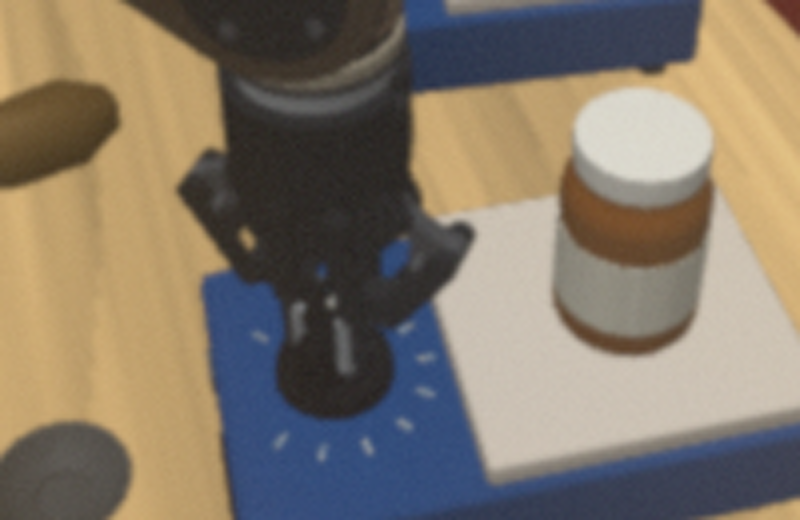

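The knob has turned with the jaws, the bottle hasn't moved, and about 2° remain. I'll finish the turn, let go and lift.

jog_arm([
  [[0,0.035,0],[0,0,0],0.05],
  [[0,0.035,0],[0,0,0],0.05],
  [[0,0.035,0],[0,0,0],0.05],
  [[0,0.035,0],[0,0,0],0.2],
  [[0,0.035,0],[0,0,0],0.4],
  [[0,0.035,0],[0,0,0],0.5],
  [[0,0.035,0],[0,0,0],0.5],
])

```text
time: 4.52
eef_pos: [0.4805, -0.1464, 0.0882]
tcp_rot: [-0.29, 0.647, -0.644, 0.288]
contact_force: [0.2, 0.2, -0.1]
opening: 0.504
```

jog_arm([
  [[0,0,0],[0,-0.01,0],0.5],
  [[0,0,0],[0,-0.03,0],0.5],
  [[0,0,0],[0,-0.06,0],0.5],
  [[0,0,0],[0,-0.09,0],0.5],
  [[0,0,0],[0,-0.115,0],0.5],
  [[0,0,0],[0,-0.14,0],0.5],
  [[0,0,0],[0,-0.14,0],0.5],
])

```text
time: 5.1
eef_pos: [0.484, -0.1482, 0.2355]
tcp_rot: [0.287, -0.643, 0.648, -0.291]
contact_force: [0.4, -0.7, 0.6]
opening: 0.495
```

```bash
python3 -c "
from p import *
rel([.3,-.4,.23],-41.6)"
```

```text
t 5.1 pos [ 0.484  -0.1482  0.2355] q [-0.498 -0.1    1.984  0.     1.249  0.231] F [ 0.45 -0.65  0.59] op 0.495
axes
 [[-0.666  0.007  0.746]
 [-0.746 -0.004 -0.666]
 [-0.002 -1.     0.008]]
shift [0.3104 0.0051 0.0305]
-41.6 rotvec [-0.0077 -0.003  -0.0019]
138.4 rotvec [ 3.0000e-03  3.1386e+00 -1.2100e-02]
```

jog_arm([
  [[0,0,0],[0.035,0,0.003],0.5],
  [[0,0,0],[0.07,0,0.006],0.5],
  [[0,0,0],[0.105,0,0.009],0.5],
  [[0,0,0],[0.14,0,0.012],0.5],
  [[0,0,0],[0.175,0,0.016],0.5],
  [[0,0,0],[0.21,0,0.02],0.5],
  [[0,0,0],[0.245,0,0.024],0.5],
  [[0,0,0],[0.28,0,0.027],0.5],
  [[0,0,0],[0.31,0,0.03],0.5],
  [[0,0,0],[0.31,0,0.03],0.5],
])

```text
time: 5.93
eef_pos: [0.2971, -0.4028, 0.2352]
tcp_rot: [0.286, -0.644, 0.649, -0.288]
contact_force: [0.4, 0.2, -0.2]
opening: 0.499
```

```bash
python3 - <<'E'
from m import *
s=grab('side','side4');t=grab('top','top4')
measure(t,s)
for n in('top','side'):
    a=np.load(n+'0.npz')['pixels'].astype(int);b=np.load(n+'4.npz')['pixels'].astype(int)
    d=(abs(a-b).max(2)>60).astype(np.uint8); k=cv2.connectedComponentsWithStats(d); print(n,[x.tolist() for x in k[2][1:] if x[4]>15])
z=cv2.resize(t['pixels'][205:285,350:456],None,fx=6,fy=6,interpolation=2)
cv2.imwrite('pics/t4z.png',z)
E
```

```text
mark tri (array([ 0.51532176, -0.10955878,  0.07294229]), np.float64(0.00025371640193721314)) planes [ 0.51544421 -0.1095742   0.073     ] [ 0.51518238 -0.10959181  0.073     ]
t bar top n 243 z 0.116419851644187 mean [ 0.48202961 -0.14504517] rect (482.5810546875, -145.26962280273438) (49.40969467163086, 14.306598663330078) dir deg 48.32367176732882
  low dark n 554 z [0.07576316 0.08246044 0.08440829] circle ((465.15350341796875, -127.25794219970703), 52.10422134399414)
s bar top n 175 z 0.11506595078739112 mean [ 0.47886884 -0.14952954] rect (480.4141540527344, -146.57427978515625) (49.399147033691406, 13.324009895324707) dir deg 45.866810480985855
  low dark n 431 z [0.07875298 0.08164167 0.09309452] circle ((481.89312744140625, -144.59271240234375), 29.464492797851562)
 white 230 [414.  213.5] [ 0.5378 -0.165   0.0844]
 white 74 [382.4 226.1] [ 0.5154 -0.1093  0.0749]
 white 17 [390.9 233.4] [ 0.5021 -0.123   0.0832]
 white 37 [402.4 240.1] [ 0.4901 -0.1365  0.1168]
 whiteS 890 [309.1 268.2] [ 0.5263 -0.0938  0.0687]
 whiteS 38 [295.6 271.6] [ 0.4892 -0.135   0.1159]
 whiteS 66 [305.9 273.8] [ 0.5151 -0.1101  0.0736]
top [[387, 230, 8, 7, 29], [395, 235, 14, 15, 89], [419, 240, 4, 7, 19], [384, 246, 7, 6, 27], [415, 251, 6, 7, 19], [631, 366, 9, 12, 62], [608, 395, 13, 5, 34]]
side [[0, 104, 55, 80, 2511], [37, 118, 145, 245, 11697], [283, 268, 9, 13, 57], [293, 268, 7, 9, 34], [297, 271, 7, 9, 25], [37, 294, 150, 106, 6999]]
```

View pics/t4z.png

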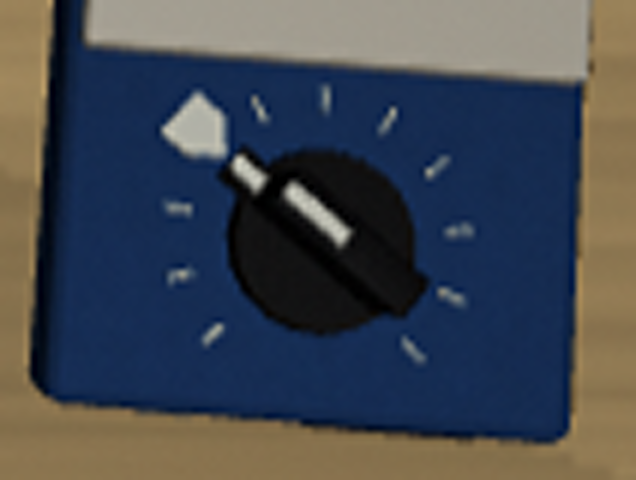

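View pics/side4.png

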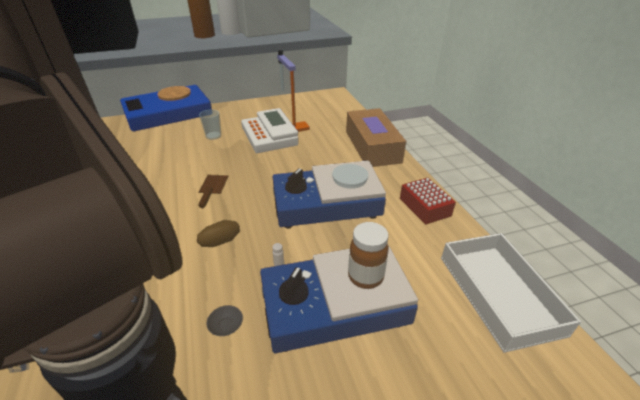

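The nose, at (242,170) in the zoomed view, now points at the wedge tip at (226,157). Between the first and last pictures, only the knob and the arm changed; the bottle and the other knob show no difference. I'll hand it in.

```bash
python3 -c "
from plant import ctrl
s=ctrl.get_state();print(s['time'],abs(s['dq']).max(),s['contact_force']);print(ctrl.sign_off())"
```

```text
6.0333 0.04086916366916923 [-0.04173086  0.26828167  0.82095   ]
the job is handed in; nothing more can be done
None
```

I pinched the grip bar of the knob on the amber-bottle stirrer and turned it about 53° clockwise. I then let go, lifted, moved the arm clear and handed in at 6.0 s; the hand-in gave no verdict.

**Knob:** The last pictures put its bar at 48.3° in the top view and 45.9° in the side view, against about 47° for the mark. The two views differ by about 2.5°, and both are well within the 12° allowed.

**Bottle and other stirrer:** Comparing the first and last pictures showed no change at the bottle or the other stirrer's knob. I compared pixels only and did not measure their positions.

**Arm:** At hand-in it was clear of everything with under 1 N on the tool. No check failed. The skirt circle fit was unusable, because other dark pixels got into it, so I took the axis from the centre of the bar instead.

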